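Transfer riveted guide rollers from the flow rail to the inspection rack in riveting order

TASK

The four guide rollers on the flow rail stand in the order in which they were riveted, the first one next to the rail's yellow stop. Move them into the four pockets of the grey inspection rack keeping that order, so that the roller nearest the yellow stop comes into the pocket next to the rack's yellow end plate and the others follow along the row, one to a pocket. Set each one down without dropping or tipping it, standing upright and flat on its pocket floor.

Things in the scene. Friction and masses are not known exactly. Their poses are not given: they have to be found in the camera images.
- roller_red: Loose riveted guide roller with a red body, standing upright, about 150 g, round about its upright z axis: steel foot flange 44 mm diameter, 0 to 6 mm high; red plastic cylinder 38 mm diameter, 6 to 46 mm high (grip here); small steel washer and brass rivet head up to 56 mm. Origin: centre of the underside, 42 mm above the table at the start.
- roller_green: Loose riveted guide roller with a green body, standing upright, about 150 g, round about its upright z axis: steel foot flange 44 mm diameter, 0 to 6 mm high; green plastic cylinder 38 mm diameter, 6 to 46 mm high (grip here); small steel washer and brass rivet head up to 56 mm. Origin: centre of the underside, 42 mm above the table at the start.
- roller_blue: Loose riveted guide roller with a blue body, standing upright, about 150 g, round about its upright z axis: steel foot flange 44 mm diameter, 0 to 6 mm high; blue plastic cylinder 38 mm diameter, 6 to 46 mm high (grip here); small steel washer and brass rivet head up to 56 mm. Origin: centre of the underside, 42 mm above the table at the start.
- roller_black: Loose riveted guide roller with a black body, standing upright, about 150 g, round about its upright z axis: steel foot flange 44 mm diameter, 0 to 6 mm high; black plastic cylinder 38 mm diameter, 6 to 46 mm high (grip here); small steel washer and brass rivet head up to 56 mm. Origin: centre of the underside, 42 mm above the table at the start.
- carrier_red: White square work carrier, 68 x 68 x 12 mm with four 5 mm high brass corner pins, in which the red roller stands at the start. The four carriers look alike and are held fast in the rail. Origin: centre of the underside, 30 mm above the table; its top is at 42 mm.
- carrier_green: White square work carrier, 68 x 68 x 12 mm with four 5 mm high brass corner pins, in which the green roller stands at the start. The four carriers look alike and are held fast in the rail. Origin: centre of the underside, 30 mm above the table; its top is at 42 mm.
- carrier_blue: White square work carrier, 68 x 68 x 12 mm with four 5 mm high brass corner pins, in which the blue roller stands at the start. The four carriers look alike and are held fast in the rail. Origin: centre of the underside, 30 mm above the table; its top is at 42 mm.
- carrier_black: White square work carrier, 68 x 68 x 12 mm with four 5 mm high brass corner pins, in which the black roller stands at the start. The four carriers look alike and are held fast in the rail. Origin: centre of the underside, 30 mm above the table; its top is at 42 mm.
- rail: Aluminium flow rail, fixed, 300 x 84 mm, long way along its y axis. The four carriers stand on it at y = +108, +36, -36, -108 mm, x = 0. The yellow stop block (top 62 mm above the table) is at its +y end, so y = +108 mm is the first place. Origin: centre of the rail at table height.
- rack: Grey metal rack, fixed, 300 x 80 mm, long way along its y axis. Four pockets with round dark liners at y = -108, -36, +36, +108 mm, x = 0; floor 20 mm above the table, inside 72 mm in x, 68 mm in y; dividers 14 mm, long lips 10 mm above the floor. Yellow end plate (50 mm high) at its -y end, so y = -108 mm is the first pocket; +y end plate grey. Origin: centre at table height.

How it is judged (in metres and radians):
At the end, for the whole second after the job is handed in: Each roller is in the pocket whose place, counted from the rack's yellow end plate, equals its carrier's place counted from the yellow stop: within 16 mm of pocket centre along and across, underside within 4 mm of the floor, upright within 0.08 rad, at rest (0.02 m/s, 0.2 rad/s) (((y of carrier_red in the frame of rail between 0.088 and 0.128 m and y of roller_red in the frame of rack between -0.124 and -0.092 m) or (y of carrier_red in the frame of rail between 0.016 and 0.056 m and y of roller_red in the frame of rack between -0.052 and -0.02 m) or (y of carrier_red in the frame of rail between -0.056 and -0.016 m and y of roller_red in the frame of rack between 0.02 and 0.052 m) or (y of carrier_red in the frame of rail between -0.128 and -0.088 m and y of roller_red in the frame of rack between 0.092 and 0.124 m)) and x of roller_red in the frame of rack between -0.016 and 0.016 m and z of roller_red in the frame of rack between 0.016 and 0.024 m and angle between each of roller_red, roller_green, roller_blue, roller_black's own z axis and vertical below 0.08 rad and linear speed of each of roller_red, roller_green, roller_blue, roller_black below 0.02 m/s and angular speed of each of roller_red, roller_green, roller_blue, roller_black below 0.2 rad/s and ((y of carrier_green in the frame of rail between 0.088 and 0.128 m and y of roller_green in the frame of rack between -0.124 and -0.092 m) or (y of carrier_green in the frame of rail between 0.016 and 0.056 m and y of roller_green in the frame of rack between -0.052 and -0.02 m) or (y of carrier_green in the frame of rail between -0.056 and -0.016 m and y of roller_green in the frame of rack between 0.02 and 0.052 m) or (y of carrier_green in the frame of rail between -0.128 and -0.088 m and y of roller_green in the frame of rack between 0.092 and 0.124 m)) and x of roller_green in the frame of rack between -0.016 and 0.016 m and z of roller_green in the frame of rack between 0.016 and 0.024 m and ((y of carrier_blue in the frame of rail between 0.088 and 0.128 m and y of roller_blue in the frame of rack between -0.124 and -0.092 m) or (y of carrier_blue in the frame of rail between 0.016 and 0.056 m and y of roller_blue in the frame of rack between -0.052 and -0.02 m) or (y of carrier_blue in the frame of rail between -0.056 and -0.016 m and y of roller_blue in the frame of rack between 0.02 and 0.052 m) or (y of carrier_blue in the frame of rail between -0.128 and -0.088 m and y of roller_blue in the frame of rack between 0.092 and 0.124 m)) and x of roller_blue in the frame of rack between -0.016 and 0.016 m and z of roller_blue in the frame of rack between 0.016 and 0.024 m and ((y of carrier_black in the frame of rail between 0.088 and 0.128 m and y of roller_black in the frame of rack between -0.124 and -0.092 m) or (y of carrier_black in the frame of rail between 0.016 and 0.056 m and y of roller_black in the frame of rack between -0.052 and -0.02 m) or (y of carrier_black in the frame of rail between -0.056 and -0.016 m and y of roller_black in the frame of rack between 0.02 and 0.052 m) or (y of carrier_black in the frame of rail between -0.128 and -0.088 m and y of roller_black in the frame of rack between 0.092 and 0.124 m)) and x of roller_black in the frame of rack between -0.016 and 0.016 m and z of roller_black in the frame of rack between 0.016 and 0.024 m); the robot touches nothing.
It fails at once if a roller is tipped over (leans more than 34 degrees) (angle between any of roller_red, roller_green, roller_blue, roller_black's own z axis and vertical above 0.6 rad).
It fails at once if a roller is dropped or thrown (moves faster than 0.8 m/s with no finger on it: a free fall of more than about 30 mm) ((linear speed of roller_red above 0.8 m/s and contact force between the fingers and roller_red below 0.1 N) or (linear speed of roller_green above 0.8 m/s and contact force between the fingers and roller_green below 0.1 N) or (linear speed of roller_blue above 0.8 m/s and contact force between the fingers and roller_blue below 0.1 N) or (linear speed of roller_black above 0.8 m/s and contact force between the fingers and roller_black below 0.1 N)).
It also fails if it takes over 102 s, if anything falls off the work surface, if the arm or the gripper's body presses on something with over 40 N, if the wrist force passes 120 N, or if a joint passes its speed limit or range.

ROBOT

A 6-joint arm with a two-finger parallel gripper is mounted at the origin on the work surface. World frame = base frame: x ahead of the robot, y to its left, z up, the work surface at z = 0. Lengths are in m, angles in degrees, forces in N, time in s.
With the tool pointing down it reaches from about 0.4 to 0.825 m from the base axis. Payload 7 kg.
Tool frame: the origin (TCP) lies at the very end of the fingers, on their centre line; the grasp point (between the pads) lies 19 mm behind it; z points along the fingers, y is the line along which they close (so a half turn about z gives the same grasp; the last joint's range is limited). The gripper opens to 88 mm and grips with 3 to 60 N. Pads are 19 mm wide; open, the fingers measure 130 mm over their backs; the gripper's body (78 mm by 193 mm) begins 47 mm behind the grasp point.
Start: joints at [83.199, 20.546, 0.682, 0, -70.136, -16.507], TCP at [0.267, 0.62, 0.227] pointing down, gripper open.
Joint ranges: [-176.03, 176.03], [-82.01, 121.73], [-58.28, 71.71], [-173.87, 95.51], [-174.79, -0.11], [-173.66, 173.66]. Speed limits (degrees/s): [136.94, 136.94, 172.46, 180, 180, 180].

INTERFACE

Orientations are given as [roll, pitch, yaw] about the fixed x, y, z axes, in that order (R = Rz(yaw) Ry(pitch) Rx(roll)).
In Python, from plant import ctrl, cams, workorder gives the robot as it stands.
- The arm moves only by the tool play_rows, never from a script. Its argument "motion" is a list of rows, each an object of numbers: "x", "y", "z": the shift along the tool's x, y, z normalised to -1 to 1, where 1 is 0.025 m; "rx", "ry", "rz": the turn, a rotation vector about the tool's x, y, z normalised to -1 to 1, where 1 is 4 degrees. A call has 1 to 20 rows; each row shifts and turns the commanded pose from where the row before left it, along the tool's axes as they then stand; what a row does not reach is not made up. A row lasts 1/8 s, in which the tool goes at most 62.5 mm and 10.7 degrees, less where a joint would pass 70% of its speed; a pose out of reach is approached as far as the arm can. A call with a number of a shift or a turn outside -1 to 1 is refused whole. A call with a gripper value outside its range is refused whole. "fingers" is the opening, from -1 (shut) to 1 (fully open), set as the call begins (left out, the last holds). The fingers move at their own pace and stop on an object; the grip force is fixed at half the most. Time passes only in rows, so rows that do not move let the fingers close. It gives the time, the measured TCP pose, the force, the opening and the grip force at its end, in the units of the state.
- ctrl.get_obs(): the state, without advancing time (a new reading comes with each control period).
- cams.snapshot(name): name is "side" or "top" or "wrist"; returns the picture (384x512x3 uint8, blue, green, red); there is no depth.
- cams.get_calibration(name): a dict with "vertical_fov" (degrees; the focal length in pixels is half the picture's height over the tangent of half this angle, whatever the lens; pixels are square), "cx", "cy" (the principal point, pixels), "position" and "rotation" of the camera in the world. Camera axes: x right, y up, looking along -z (the intrinsics and any distortion apply to the point x, -y, -z); pixel columns grow to the right and rows downward; lengths in m; the calibration is good to about 2 mm. A picture is of the moment at which its call begins: read the wrist's pose just before it. get_calibration takes no time and is no camera call; for the wrist camera it gives the pose at the moment of the call.
- workorder.close_job(): hands the job in; it is judged then, once.
The state is a dict: "clock": time; "joint_pos": joint angles; "qvel": joint speeds; "tau": joint torques, N m; "tool_pos": TCP position; "orientation": TCP orientation; "force": force on the tool from outside, world axes, zero at the start; "moment": the same for the moment, N m; "opening": finger opening in m; "gripper_force": force on a finger pad.
Only numpy, scipy, OpenCV 4.12 (cv2) and the standard library are available. Lean on these libraries where they do the work, as an engineer would, in place of code of your own. Each camera call takes 0.05 s, during which the arm holds its last target. There are 200 camera calls.

## Working session

There is one attempt and no reset: what is moved stays moved. The work goes in short steps, Python scripts to look and compute and a tool call to move; the robot and the scene stay as the last step left them, time stands still between calls to the robot, and variables do not carry over. Pictures are saved under pics/ and viewed, at most 14 in all, crops included, and the job is handed in when it is done.

Besides the shell and the picture viewer there is one more tool, called after "Call:" by a JSON object that holds its "fn" and its "kwargs", one argument or row to a line. play_rows: Moves the arm, as the interface text tells. Its arguments: {"type":"object","properties":{"motion":{"type":"array"},"fingers":{"type":"number"}},"required":["motion"]}

```bash
mkdir -p pics
python3 - <<'E'
from plant import ctrl,cams
import cv2
for n in ["top","side"]:
    cv2.imwrite(f"pics/{n}0.png",cams.snapshot(n)); print(n,cams.get_calibration(n))
print(cams.get_calibration("wrist"))
print(ctrl.get_obs())
E
```

```text
top {'vertical_fov': 53.766483154507284, 'cx': 250.94300254007615, 'cy': 194.85235736848998, 'position': array([ 0.34908246, -0.00768843,  0.96263641]), 'rotation': array([ 10.81404586,  -0.49351364, -91.51175407])}
side {'vertical_fov': 57.9985918608938, 'cx': 253.02066450719292, 'cy': 191.09353059454563, 'position': array([0.28662334, 0.50399149, 0.51010812]), 'rotation': array([  51.21753307,   -1.26980264, -155.00409809])}
{'vertical_fov': 71.97163139319714, 'cx': 255.9838224310559, 'cy': 195.99410546700443, 'position': array([0.3287747 , 0.59344455, 0.38367212]), 'rotation': array([ -14.53379352,   -0.17043107, -113.3038341 ])}
{'clock': 0.1, 'joint_pos': array([ 8.32004870e+01,  2.05867013e+01,  6.40132359e-01, -1.85898316e-02,
       -7.01362391e+01, -1.65076710e+01]), 'qvel': array([ 0.00213553, -0.16202286,  0.1651421 ,  0.0825547 ,  0.05167895,
       -0.00853618]), 'tau': array([-1.65224534e-03, -5.84161556e+01,  2.93751276e+01,  7.01545089e+00,
        1.02297086e-02, -4.03085846e-05]), 'tool_pos': array([0.26690977, 0.61951523, 0.22572923]), 'orientation': array([ 1.79915639e+02, -6.77528300e-03, -2.33135081e+01]), 'force': array([-0.57019328, -0.53222799, -0.18576925]), 'moment': array([0.04468478, 0.0077411 , 0.00620145]), 'gripper_force': 0.0, 'opening': 0.08744606193472666}
```

View pics/top0.png

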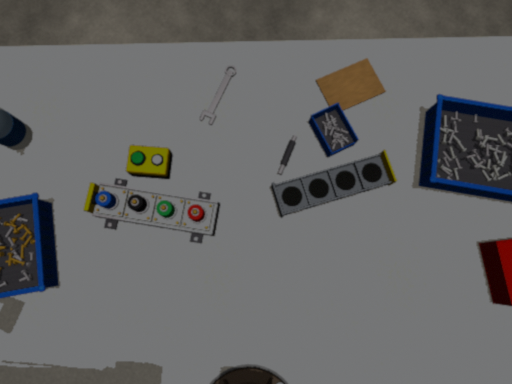

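View pics/side0.png

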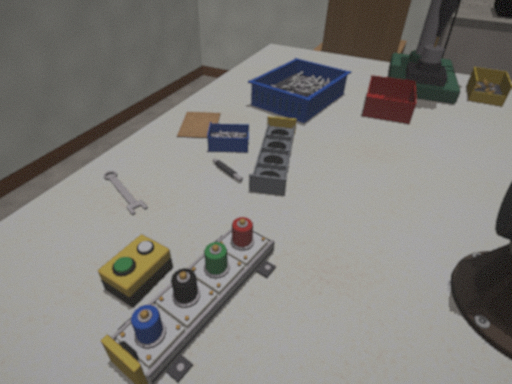

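The top view shows the rail with the yellow stop at (91,198), then blue (105,200), black (137,203), green (166,209) and red (197,213). The rack's pockets are at (292,196), (318,188), (345,180) and (372,172), with its yellow plate at (389,167). I'll enlarge both for exact pixels.

Run:
```python
import cv2
im=cv2.imread("pics/top0.png")
def crop(x,y,w,h,s,n):
    c=cv2.resize(cv2.convertScaleAbs(im[y:y+h,x:x+w],alpha=1.6),None,fx=s,fy=s,interpolation=cv2.INTER_CUBIC)
    for i in range(0,w,10): cv2.putText(c,str(x+i),(i*s,8),0,.3,(0,255,255)); cv2.line(c,(i*s,10),(i*s,16),(0,255,255))
    for i in range(0,h,10): cv2.putText(c,str(y+i),(0,i*s+4),0,.3,(0,0,255)); cv2.line(c,(22,i*s),(28,i*s),(0,0,255))
    cv2.imwrite(n,c)
crop(80,170,145,75,5,"pics/c_rail.png"); crop(265,145,135,80,5,"pics/c_rack.png")
```

```text
(no output)
```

View pics/c_rail.png

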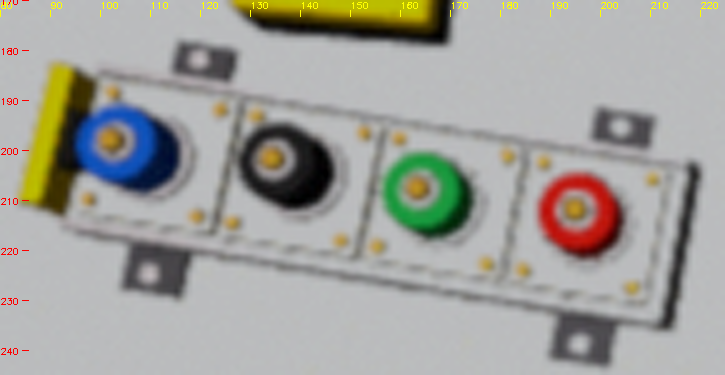

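View pics/c_rack.png

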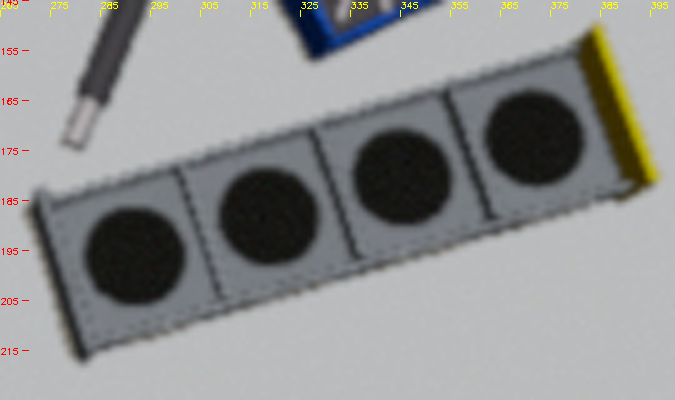

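Rivet heads read off the crop: blue (102.4,198), black (134.4,201.4), green (163.2,207.6), red (195,211.8). Liner centres, starting from the grey end: (292,196.2), (318.8,188.2), (345.4,180.4), (372,172.6).

```bash
cat > h.py <<'E'
import numpy as np
from scipy.spatial.transform import Rotation as R
def ray(cal,p,z):
    f=192/np.tan(np.radians(cal["vertical_fov"]/2))
    d=np.array([(p[0]-cal["cx"])/f,-(p[1]-cal["cy"])/f,-1])
    d=R.from_euler("xyz",cal["rotation"],degrees=True).apply(d); c=cal["position"]
    return (c+d*(z-c[2])/d[2])[:2]
def rows(cur,yaw0,tgt,yaw1,z0=0,z1=0):
    "total shift in tool units after the turn to yaw1"
    a=np.radians(yaw1); d=np.array(tgt)-cur
    return dict(x=(d@[np.cos(a),np.sin(a)])/.025,y=(d@[np.sin(a),-np.cos(a)])/.025,z=(z0-z1)/.025,rz=-(yaw1-yaw0)/4)
E
python3 - <<'E'
from plant import cams
from h import *
np.set_printoptions(precision=4,suppress=True)
c=cams.get_calibration("top")
r=[ray(c,p,.097) for p in[(102.4,198),(134.4,201.4),(163.2,207.6),(195,211.8)]]
k=[ray(c,p,.021) for p in[(372,172.6),(345.4,180.4),(318.8,188.2),(292,196.2)]]
pin=[ray(c,p,.047) for p in[(102.6,188.6),(124.2,192),(97.8,209.8),(119.2,213.2),(188.8,202.4),(210.6,206),(184.4,224),(206.2,227.4)]]
b,e=np.mean(pin[:4],0),np.mean(pin[4:],0)
for n,l in(("rollers",r),("pockets",k)):
    l=np.array(l);d=l[0]-l[3];print(n,l,np.linalg.norm(l,axis=1),"spacing",np.linalg.norm(np.diff(l,axis=0),axis=1),"dir",np.degrees(np.arctan2(d[1],d[0])))
d=b-e;print("carriers",b,e,np.linalg.norm(d),np.degrees(np.arctan2(d[1],d[0])))
print([b+(e-b)*i/3 for i in range(4)])
# side check
s=cams.get_calibration("side")
print("side",[ray(s,p,.097) for p in[(145,315),(183,275),(215,246),(242,221)]])
E
```

```text
rollers [[0.5153 0.3245]
 [0.5054 0.2504]
 [0.4893 0.1837]
 [0.4776 0.1104]] [0.609  0.5641 0.5226 0.4902] spacing [0.0748 0.0686 0.0742] dir 80.02755465735059
pockets [[ 0.5791 -0.3328]
 [ 0.5603 -0.2629]
 [ 0.5416 -0.1936]
 [ 0.5226 -0.1244]] [0.6679 0.6189 0.5752 0.5372] spacing [0.0724 0.0718 0.0718] dir -74.83208858218497
carriers [0.5173 0.3225] [0.4773 0.1111] 0.21514107027012472 79.29112241141138
[array([0.5173, 0.3225]), array([0.504 , 0.2521]), array([0.4906, 0.1816]), array([0.4773, 0.1111])]
side [array([0.5127, 0.3318]), array([0.5044, 0.2564]), array([0.4908, 0.187 ]), array([0.4779, 0.1169])]
```

Call:
{"fn": "play_rows", "kwargs": {
  "motion": [
    {"rz":1},
    {"rz":1},
    {"rz":1},
    {"rz":1},
    {"rz":1},
    {"rz":1},
    {"rz":1},
    {"rz":1},
    {"rz":1},
    {"rz":1},
    {"rz":1},
    {"rz":1},
    {"rz":1},
    {"rz":1},
    {"rz":1},
    {"rz":1},
    {"rz":1},
    {"rz":1},
    {"rz":1},
    {"rz":0.35}
  ],
  "fingers": 0.45
}}

```text
$.motion[0]: bad value
```

Run:
```python
from plant import ctrl
from h import *
o=ctrl.get_obs();p=o["tool_pos"];print(p,o["orientation"],o["joint_pos"],o["opening"])
B,K=(.516,.3240),[(.5791,-.3328),(.5603,-.2629),(.5416,-.1936),(.5226,-.1244)]
print(rows(p[:2],o["orientation"][2],B,-100.7,p[2],.15))
Rl=[B,(.505,.2510),(.490,.1830),(.4775,.1108)]
for a,b in zip(Rl,K): print("pick->place",rows(np.array(a),0,b,-74.8),"\nplace turn first; back at yaw -74.8",rows(np.array(b),0,Rl[min(3,Rl.index(a)+1)],-74.8))
```

```text
[0.26690977 0.61951523 0.22572923] [ 1.79915639e+02 -6.77528300e-03 -2.33135081e+01] [ 8.32004870e+01  2.05867013e+01  6.40132359e-01 -1.85898316e-02
 -7.01362391e+01 -1.65076710e+01] 0.08744606193472666
{'x': np.float64(9.76517230164382), 'y': np.float64(-11.985062424938407), 'z': np.float64(3.0291693276834075), 'rz': np.float64(19.3466229630009)}
pick->place {'x': np.float64(26.014678829666106), 'y': np.float64(4.452532469204686), 'z': 0.0, 'rz': 18.7} 
place turn first; back at yaw -74.8 {'x': np.float64(-23.312193904408936), 'y': np.float64(-3.2623328100055438), 'z': 0.0, 'rz': 18.7}
pick->place {'x': np.float64(20.416841523526426), 'y': np.float64(3.2549442703688616), 'z': 0.0, 'rz': 18.7} 
place turn first; back at yaw -74.8 {'x': np.float64(-17.949310165746258), 'y': np.float64(-1.9627798077823224), 'z': 0.0, 'rz': 18.7}
pick->place {'x': np.float64(15.078166937445642), 'y': np.float64(1.957823742455136), 'z': 0.0, 'rz': 18.7} 
place turn first; back at yaw -74.8 {'x': np.float64(-12.42229389073004), 'y': np.float64(-0.7181131473041628), 'z': 0.0, 'rz': 18.7}
pick->place {'x': np.float64(9.551864458263625), 'y': np.float64(0.7257860366252065), 'z': 0.0, 'rz': 18.7} 
place turn first; back at yaw -74.8 {'x': np.float64(-9.551864458263625), 'y': np.float64(-0.7257860366252065), 'z': 0.0, 'rz': 18.7}
```

Call:
{"fn": "play_rows", "kwargs": {
  "motion": [
    {"x":0,"y":0,"z":0,"rx":0,"ry":0,"rz":1},
    {"x":0,"y":0,"z":0,"rx":0,"ry":0,"rz":1},
    {"x":0,"y":0,"z":0,"rx":0,"ry":0,"rz":1},
    {"x":0,"y":0,"z":0,"rx":0,"ry":0,"rz":1},
    {"x":0,"y":0,"z":0,"rx":0,"ry":0,"rz":1},
    {"x":0,"y":0,"z":0,"rx":0,"ry":0,"rz":1},
    {"x":0,"y":0,"z":0,"rx":0,"ry":0,"rz":1},
    {"x":0,"y":0,"z":0,"rx":0,"ry":0,"rz":1},
    {"x":0,"y":0,"z":0,"rx":0,"ry":0,"rz":1},
    {"x":0,"y":0,"z":0,"rx":0,"ry":0,"rz":1},
    {"x":0,"y":0,"z":0,"rx":0,"ry":0,"rz":1},
    {"x":0,"y":0,"z":0,"rx":0,"ry":0,"rz":1},
    {"x":0,"y":0,"z":0,"rx":0,"ry":0,"rz":1},
    {"x":0,"y":0,"z":0,"rx":0,"ry":0,"rz":1},
    {"x":0,"y":0,"z":0,"rx":0,"ry":0,"rz":1},
    {"x":0,"y":0,"z":0,"rx":0,"ry":0,"rz":1},
    {"x":0,"y":0,"z":0,"rx":0,"ry":0,"rz":1},
    {"x":0,"y":0,"z":0,"rx":0,"ry":0,"rz":1},
    {"x":0,"y":0,"z":0,"rx":0,"ry":0,"rz":1},
    {"x":0,"y":0,"z":0,"rx":0,"ry":0,"rz":0.35}
  ],
  "fingers": 0.45
}}

```text
clock: 2.6
tool_pos: [0.267, 0.6197, 0.2261]
orientation: [180.0, -0.0, -100.8]
force: [-0.6, 1.2, 1.4]
opening: 0.0635
gripper_force: 0.0
```

Call:
{"fn": "play_rows", "kwargs": {
  "motion": [
    {"x":0.697,"y":-0.856,"z":0,"rx":0,"ry":0,"rz":0},
    {"x":0.697,"y":-0.856,"z":0,"rx":0,"ry":0,"rz":0},
    {"x":0.697,"y":-0.856,"z":0,"rx":0,"ry":0,"rz":0},
    {"x":0.697,"y":-0.856,"z":0,"rx":0,"ry":0,"rz":0},
    {"x":0.697,"y":-0.856,"z":0,"rx":0,"ry":0,"rz":0},
    {"x":0.697,"y":-0.856,"z":0,"rx":0,"ry":0,"rz":0},
    {"x":0.697,"y":-0.856,"z":0,"rx":0,"ry":0,"rz":0},
    {"x":0.697,"y":-0.856,"z":0,"rx":0,"ry":0,"rz":0},
    {"x":0.697,"y":-0.856,"z":0.4,"rx":0,"ry":0,"rz":0},
    {"x":0.697,"y":-0.856,"z":0.4,"rx":0,"ry":0,"rz":0},
    {"x":0.697,"y":-0.856,"z":0.4,"rx":0,"ry":0,"rz":0},
    {"x":0.697,"y":-0.856,"z":0.4,"rx":0,"ry":0,"rz":0},
    {"x":0.697,"y":-0.856,"z":0.4,"rx":0,"ry":0,"rz":0},
    {"x":0.697,"y":-0.856,"z":0,"rx":0,"ry":0,"rz":0},
    {"x":0,"y":0,"z":0,"rx":0,"ry":0,"rz":0},
    {"x":0,"y":0,"z":0,"rx":0,"ry":0,"rz":0}
  ]
}}

```text
clock: 4.6
tool_pos: [0.5164, 0.3239, 0.1768]
orientation: [-180.0, 0.0, -100.8]
force: [-0.1, -0.0, 1.3]
opening: 0.0637
gripper_force: 0.0
```

Run:
```python
from plant import ctrl,cams
import cv2,pickle
c=cams.get_calibration("wrist");pickle.dump(c,open("w.pkl","wb"));im=cams.snapshot("wrist")
cv2.imwrite("pics/w1.png",cv2.convertScaleAbs(im,alpha=1.5)); o=ctrl.get_obs();print(o["tool_pos"],o["orientation"],c)
```

```text
[0.51614271 0.3243043  0.17679086] [-1.79990626e+02  2.37576943e-02 -1.00721504e+02] {'vertical_fov': 71.97163139319714, 'cx': 255.9838224310559, 'cy': 195.99410546700443, 'position': array([0.50406592, 0.25822976, 0.33468472]), 'rotation': array([-1.44375307e+01, -6.46672106e-02,  1.69246491e+02])}
```

View pics/w1.png

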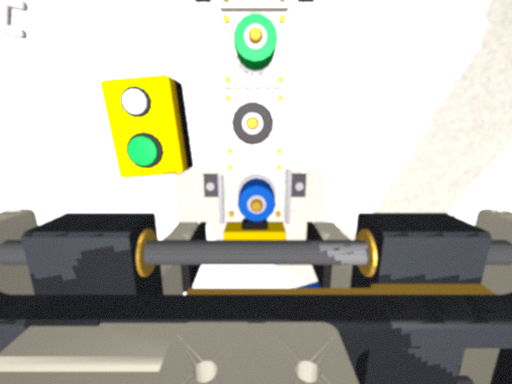

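The wrist view puts the rivets at blue (256,205), black (252,123) and green (255,35). The fingers are either side of blue, and the button box is to the left.

Run:
```python
from h import *
import pickle
c=pickle.load(open("w.pkl","rb"))
print([ray(c,p,.097) for p in[(256.5,205),(252,123),(255,35)]])
```

```text
[array([0.51637009, 0.32704453]), array([0.5064235 , 0.25357695]), array([0.49110438, 0.18718866])]
```

Call:
{"fn": "play_rows", "kwargs": {
  "motion": [
    {"x":-0.06,"y":0,"z":0.8,"rx":0,"ry":0,"rz":0},
    {"x":0,"y":0,"z":0.9,"rx":0,"ry":0,"rz":0},
    {"x":0,"y":0,"z":0.9,"rx":0,"ry":0,"rz":0},
    {"x":0,"y":0,"z":0.9,"rx":0,"ry":0,"rz":0},
    {"x":0,"y":0,"z":0.7,"rx":0,"ry":0,"rz":0},
    {"x":0,"y":0,"z":0.4,"rx":0,"ry":0,"rz":0},
    {"x":0,"y":0,"z":0.23,"rx":0,"ry":0,"rz":0},
    {"x":0,"y":0,"z":0,"rx":0,"ry":0,"rz":0},
    {"x":0,"y":0,"z":0,"rx":0,"ry":0,"rz":0}
  ]
}}

```text
clock: 5.78
tool_pos: [0.5168, 0.3263, 0.0565]
orientation: [-180.0, 0.1, -100.7]
force: [0.1, -0.3, -0.0]
opening: 0.0632
gripper_force: 0.0
```

Call:
{"fn": "play_rows", "kwargs": {
  "motion": [
    {"x":0,"y":0,"z":0,"rx":0,"ry":0,"rz":0},
    {"x":0,"y":0,"z":0,"rx":0,"ry":0,"rz":0},
    {"x":0,"y":0,"z":0,"rx":0,"ry":0,"rz":0},
    {"x":0,"y":0,"z":0,"rx":0,"ry":0,"rz":0},
    {"x":0,"y":0,"z":0,"rx":0,"ry":0,"rz":0},
    {"x":0,"y":0,"z":0,"rx":0,"ry":0,"rz":0}
  ],
  "fingers": -1
}}

```text
clock: 6.52
tool_pos: [0.5165, 0.326, 0.056]
orientation: [-180.0, 0.0, -100.7]
force: [-0.8, -0.4, 2.2]
opening: 0.0363
gripper_force: 30.0
```

Call:
{"fn": "play_rows", "kwargs": {
  "motion": [
    {"x":0,"y":0,"z":-0.4,"rx":0,"ry":0,"rz":0},
    {"x":0,"y":0,"z":-0.6,"rx":0,"ry":0,"rz":0},
    {"x":0,"y":0,"z":-0.5,"rx":0,"ry":0,"rz":-0.925},
    {"x":0,"y":0,"z":-0.5,"rx":0,"ry":0,"rz":-0.925},
    {"x":0,"y":0,"z":-0.5,"rx":0,"ry":0,"rz":-0.925},
    {"x":0,"y":0,"z":-0.5,"rx":0,"ry":0,"rz":-0.925},
    {"x":0,"y":0,"z":-0.5,"rx":0,"ry":0,"rz":-0.925},
    {"x":0,"y":0,"z":-0.5,"rx":0,"ry":0,"rz":-0.925},
    {"x":0,"y":0,"z":-0.5,"rx":0,"ry":0,"rz":-0.925},
    {"x":0.5,"y":0.1,"z":0,"rx":0,"ry":0,"rz":0},
    {"x":0.95,"y":0.16,"z":0,"rx":0,"ry":0,"rz":0},
    {"x":0.95,"y":0.16,"z":0,"rx":0,"ry":0,"rz":0},
    {"x":0.95,"y":0.16,"z":0,"rx":0,"ry":0,"rz":0},
    {"x":0.95,"y":0.16,"z":0,"rx":0,"ry":0,"rz":0},
    {"x":0.95,"y":0.16,"z":0,"rx":0,"ry":0,"rz":0},
    {"x":0.95,"y":0.16,"z":0,"rx":0,"ry":0,"rz":0},
    {"x":0.95,"y":0.16,"z":0,"rx":0,"ry":0,"rz":0},
    {"x":0.95,"y":0.16,"z":0,"rx":0,"ry":0,"rz":0},
    {"x":0.95,"y":0.16,"z":0,"rx":0,"ry":0,"rz":0},
    {"x":0.95,"y":0.16,"z":0,"rx":0,"ry":0,"rz":0}
  ]
}}

```text
clock: 9.02
tool_pos: [0.5409, 0.0719, 0.1684]
orientation: [-180.0, -0.0, -74.8]
force: [-0.4, -0.4, -1.1]
opening: 0.0365
gripper_force: 30.0
```

Call:
{"fn": "play_rows", "kwargs": {
  "motion": [
    {"x":0.95,"y":0.16,"z":0,"rx":0,"ry":0,"rz":0},
    {"x":0.95,"y":0.16,"z":0,"rx":0,"ry":0,"rz":0},
    {"x":0.95,"y":0.16,"z":0,"rx":0,"ry":0,"rz":0},
    {"x":0.95,"y":0.16,"z":0,"rx":0,"ry":0,"rz":0},
    {"x":0.95,"y":0.16,"z":0,"rx":0,"ry":0,"rz":0},
    {"x":0.95,"y":0.16,"z":0,"rx":0,"ry":0,"rz":0},
    {"x":0.95,"y":0.16,"z":0,"rx":0,"ry":0,"rz":0},
    {"x":0.95,"y":0.16,"z":0,"rx":0,"ry":0,"rz":0},
    {"x":0.95,"y":0.16,"z":0,"rx":0,"ry":0,"rz":0},
    {"x":0.95,"y":0.16,"z":0,"rx":0,"ry":0,"rz":0},
    {"x":0.95,"y":0.16,"z":0,"rx":0,"ry":0,"rz":0},
    {"x":0.95,"y":0.16,"z":0,"rx":0,"ry":0,"rz":0},
    {"x":0.95,"y":0.16,"z":0,"rx":0,"ry":0,"rz":0},
    {"x":0.95,"y":0.16,"z":0,"rx":0,"ry":0,"rz":0},
    {"x":0.95,"y":0.16,"z":0,"rx":0,"ry":0,"rz":0},
    {"x":0.95,"y":0.16,"z":0,"rx":0,"ry":0,"rz":0},
    {"x":0.83,"y":0.16,"z":0,"rx":0,"ry":0,"rz":0},
    {"x":0,"y":0,"z":0,"rx":0,"ry":0,"rz":0},
    {"x":0,"y":0,"z":0,"rx":0,"ry":0,"rz":0}
  ]
}}

```text
clock: 11.4
tool_pos: [0.5801, -0.3311, 0.1681]
orientation: [180.0, 0.0, -74.8]
force: [-0.0, 1.4, -1.4]
opening: 0.0363
gripper_force: 30.0
```

Run:
```python
from plant import ctrl,cams
import cv2,pickle
c=cams.get_calibration("wrist");pickle.dump(c,open("w.pkl","wb"));im=cams.snapshot("wrist")
cv2.imwrite("pics/w2.png",cv2.convertScaleAbs(im,alpha=1.5)); o=ctrl.get_obs();print(o["tool_pos"],o["orientation"],o["opening"])
```

```text
[ 0.58023659 -0.33072292  0.16824878] [ 1.79994295e+02  1.26030197e-02 -7.47970715e+01] 0.036238800092656315
```

View pics/w2.png

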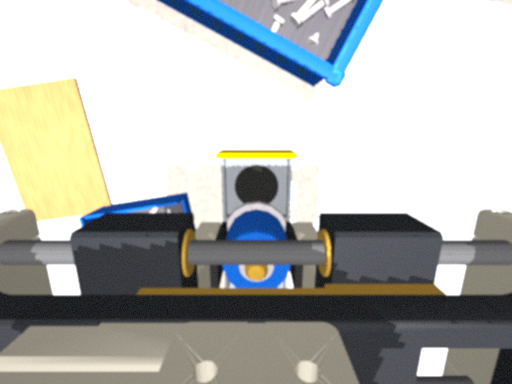

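The wrist view shows blue held, with its rivet at (257,271). The first liner is at (257,185), beside the yellow plate at row 155.

Run:
```python
from h import *
import pickle
c=pickle.load(open("w.pkl","rb"))
print(ray(c,(257,185),.021),ray(c,(257,271),.209),[ray(c,(257,271),.209-d) for d in(.005,-.005)])
```

```text
[ 0.57908912 -0.33291858] [ 0.57931067 -0.32969254] [array([ 0.57851526, -0.32687937]), array([ 0.58010607, -0.33250572])]
```

Call:
{"fn": "play_rows", "kwargs": {
  "motion": [
    {"x":0.08,"y":0.03,"z":0.5,"rx":0,"ry":0,"rz":0},
    {"x":0,"y":0,"z":0.9,"rx":0,"ry":0,"rz":0},
    {"x":0,"y":0,"z":0.9,"rx":0,"ry":0,"rz":0},
    {"x":0,"y":0,"z":0.9,"rx":0,"ry":0,"rz":0},
    {"x":0,"y":0,"z":0.8,"rx":0,"ry":0,"rz":0},
    {"x":0,"y":0,"z":0.6,"rx":0,"ry":0,"rz":0},
    {"x":0,"y":0,"z":0.4,"rx":0,"ry":0,"rz":0},
    {"x":0,"y":0,"z":0.2,"rx":0,"ry":0,"rz":0},
    {"x":0,"y":0,"z":0.1,"rx":0,"ry":0,"rz":0},
    {"x":0,"y":0,"z":0,"rx":0,"ry":0,"rz":0},
    {"x":0,"y":0,"z":0,"rx":0,"ry":0,"rz":0}
  ]
}}

```text
clock: 12.82
tool_pos: [0.5804, -0.3332, 0.0364]
orientation: [-180.0, -0.0, -74.8]
force: [-0.7, -0.4, -1.7]
opening: 0.0363
gripper_force: 30.0
```

Call:
{"fn": "play_rows", "kwargs": {
  "motion": [
    {"x":0,"y":0,"z":0.05,"rx":0,"ry":0,"rz":0},
    {"x":0,"y":0,"z":0.03,"rx":0,"ry":0,"rz":0},
    {"x":0,"y":0,"z":0,"rx":0,"ry":0,"rz":0}
  ]
}}

```text
clock: 13.2
tool_pos: [0.5802, -0.3331, 0.034]
orientation: [-180.0, -0.0, -74.8]
force: [-0.2, -0.2, -0.9]
opening: 0.0367
gripper_force: 30.0
```

Call:
{"fn": "play_rows", "kwargs": {
  "motion": [
    {"x":0,"y":0,"z":0,"rx":0,"ry":0,"rz":0},
    {"x":0,"y":0,"z":0,"rx":0,"ry":0,"rz":0},
    {"x":0,"y":0,"z":0,"rx":0,"ry":0,"rz":0},
    {"x":0,"y":0,"z":0,"rx":0,"ry":0,"rz":0},
    {"x":0,"y":0,"z":-0.4,"rx":0,"ry":0,"rz":0},
    {"x":0,"y":0,"z":-0.95,"rx":0,"ry":0,"rz":0},
    {"x":0,"y":0,"z":-0.95,"rx":0,"ry":0,"rz":0},
    {"x":0,"y":0,"z":-0.95,"rx":0,"ry":0,"rz":0},
    {"x":0,"y":0,"z":-0.95,"rx":0,"ry":0,"rz":0},
    {"x":-0.975,"y":-0.136,"z":0,"rx":0,"ry":0,"rz":0},
    {"x":-0.975,"y":-0.136,"z":0,"rx":0,"ry":0,"rz":0},
    {"x":-0.975,"y":-0.136,"z":0,"rx":0,"ry":0,"rz":0},
    {"x":-0.975,"y":-0.136,"z":0,"rx":0,"ry":0,"rz":0},
    {"x":-0.975,"y":-0.136,"z":0,"rx":0,"ry":0,"rz":0},
    {"x":-0.975,"y":-0.136,"z":0,"rx":0,"ry":0,"rz":0},
    {"x":-0.975,"y":-0.136,"z":0,"rx":0,"ry":0,"rz":0},
    {"x":-0.975,"y":-0.136,"z":0,"rx":0,"ry":0,"rz":0},
    {"x":-0.975,"y":-0.136,"z":0,"rx":0,"ry":0,"rz":0},
    {"x":-0.975,"y":-0.136,"z":0,"rx":0,"ry":0,"rz":0},
    {"x":-0.975,"y":-0.136,"z":0,"rx":0,"ry":0,"rz":0}
  ],
  "fingers": 0.4
}}

```text
clock: 15.7
tool_pos: [0.5451, -0.0632, 0.1387]
orientation: [180.0, 0.0, -74.8]
force: [0.2, 0.0, -0.8]
opening: 0.0615
gripper_force: 0.0
```

Run:
```python
from plant import ctrl,cams
import cv2
cv2.imwrite("pics/t1.png",cv2.resize(cams.snapshot("top")[130:260,250:420],None,fx=4,fy=4)); print(ctrl.get_obs()["opening"])
```

```text
0.06112114085392872
```

View pics/t1.png

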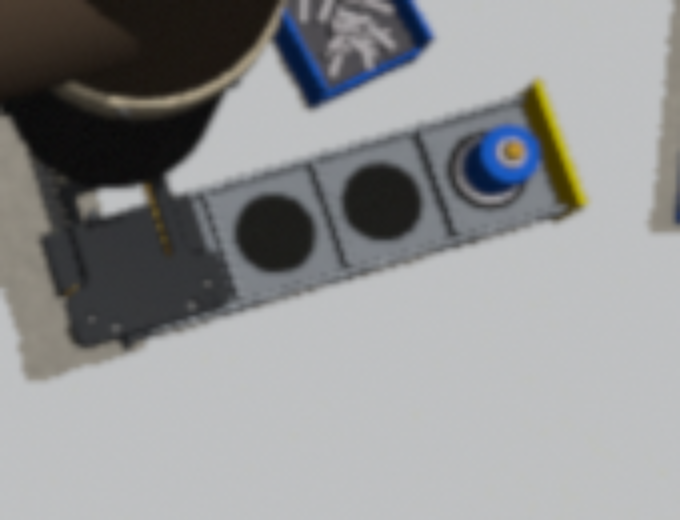

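Blue stands upright in the first pocket (rivet about (513,150) in the crop). Next is black.

Call:
{"fn": "play_rows", "kwargs": {
  "motion": [
    {"x":-0.975,"y":-0.136,"z":0,"rx":0,"ry":0,"rz":0},
    {"x":-0.975,"y":-0.136,"z":0,"rx":0,"ry":0,"rz":0},
    {"x":-0.975,"y":-0.136,"z":0,"rx":0,"ry":0,"rz":0},
    {"x":-0.975,"y":-0.136,"z":0,"rx":0,"ry":0,"rz":0},
    {"x":-0.975,"y":-0.136,"z":0,"rx":0,"ry":0,"rz":0},
    {"x":-0.975,"y":-0.136,"z":0,"rx":0,"ry":0,"rz":0},
    {"x":-0.975,"y":-0.136,"z":0,"rx":0,"ry":0,"rz":0},
    {"x":-0.975,"y":-0.136,"z":0,"rx":0,"ry":0,"rz":0},
    {"x":-0.975,"y":-0.136,"z":0,"rx":0,"ry":0,"rz":0},
    {"x":-0.975,"y":-0.136,"z":0,"rx":0,"ry":0,"rz":0},
    {"x":-0.975,"y":-0.136,"z":0,"rx":0,"ry":0,"rz":0},
    {"x":-0.975,"y":-0.136,"z":0,"rx":0,"ry":0,"rz":0},
    {"x":-0.975,"y":-0.13,"z":0,"rx":0,"ry":0,"rz":0.925},
    {"x":0,"y":0,"z":0,"rx":0,"ry":0,"rz":0.925},
    {"x":0,"y":0,"z":0,"rx":0,"ry":0,"rz":0.925},
    {"x":0,"y":0,"z":0,"rx":0,"ry":0,"rz":0.925},
    {"x":0,"y":0,"z":0,"rx":0,"ry":0,"rz":0.925},
    {"x":0,"y":0,"z":0,"rx":0,"ry":0,"rz":0.925},
    {"x":0,"y":0,"z":0,"rx":0,"ry":0,"rz":0.925},
    {"x":0,"y":0,"z":0,"rx":0,"ry":0,"rz":0}
  ]
}}

```text
clock: 18.25
tool_pos: [0.5048, 0.2528, 0.1387]
orientation: [180.0, -0.0, -100.7]
force: [0.7, -0.1, -0.3]
opening: 0.0612
gripper_force: 0.0
```

Call:
{"fn": "play_rows", "kwargs": {
  "motion": [
    {"x":0,"y":-0.04,"z":0.6,"rx":0,"ry":0,"rz":0},
    {"x":0,"y":0,"z":0.8,"rx":0,"ry":0,"rz":0},
    {"x":0,"y":0,"z":0.8,"rx":0,"ry":0,"rz":0},
    {"x":0,"y":0,"z":0.6,"rx":0,"ry":0,"rz":0},
    {"x":0,"y":0,"z":0.3,"rx":0,"ry":0,"rz":0},
    {"x":0,"y":0,"z":0.2,"rx":0,"ry":0,"rz":0},
    {"x":0,"y":0,"z":0,"rx":0,"ry":0,"rz":0},
    {"x":0,"y":0,"z":0,"rx":0,"ry":0,"rz":0}
  ]
}}

```text
clock: 19.25
tool_pos: [0.5067, 0.2528, 0.0569]
orientation: [-180.0, 0.0, -100.7]
force: [0.2, 0.2, 0.7]
opening: 0.061
gripper_force: 0.0
```

Call:
{"fn": "play_rows", "kwargs": {
  "motion": [
    {"x":0,"y":0,"z":0,"rx":0,"ry":0,"rz":0},
    {"x":0,"y":0,"z":0,"rx":0,"ry":0,"rz":0},
    {"x":0,"y":0,"z":0,"rx":0,"ry":0,"rz":0},
    {"x":0,"y":0,"z":0,"rx":0,"ry":0,"rz":0},
    {"x":0,"y":0,"z":0,"rx":0,"ry":0,"rz":0}
  ],
  "fingers": -1
}}

```text
clock: 19.88
tool_pos: [0.5064, 0.2526, 0.0564]
orientation: [-180.0, 0.0, -100.7]
force: [-0.8, 0.2, 1.9]
opening: 0.0364
gripper_force: 30.0
```

Call:
{"fn": "play_rows", "kwargs": {
  "motion": [
    {"x":0,"y":0,"z":-0.4,"rx":0,"ry":0,"rz":0},
    {"x":0,"y":0,"z":-0.6,"rx":0,"ry":0,"rz":0},
    {"x":0,"y":0,"z":-0.5,"rx":0,"ry":0,"rz":-0.925},
    {"x":0,"y":0,"z":-0.5,"rx":0,"ry":0,"rz":-0.925},
    {"x":0,"y":0,"z":-0.5,"rx":0,"ry":0,"rz":-0.925},
    {"x":0,"y":0,"z":-0.5,"rx":0,"ry":0,"rz":-0.925},
    {"x":0,"y":0,"z":-0.5,"rx":0,"ry":0,"rz":-0.925},
    {"x":0,"y":0,"z":-0.5,"rx":0,"ry":0,"rz":-0.925},
    {"x":0,"y":0,"z":-0.5,"rx":0,"ry":0,"rz":-0.925},
    {"x":0.5,"y":0.15,"z":0,"rx":0,"ry":0,"rz":0},
    {"x":0.95,"y":0.15,"z":0,"rx":0,"ry":0,"rz":0},
    {"x":0.95,"y":0.15,"z":0,"rx":0,"ry":0,"rz":0},
    {"x":0.95,"y":0.15,"z":0,"rx":0,"ry":0,"rz":0},
    {"x":0.95,"y":0.15,"z":0,"rx":0,"ry":0,"rz":0},
    {"x":0.95,"y":0.15,"z":0,"rx":0,"ry":0,"rz":0},
    {"x":0.95,"y":0.15,"z":0,"rx":0,"ry":0,"rz":0},
    {"x":0.95,"y":0.15,"z":0,"rx":0,"ry":0,"rz":0},
    {"x":0.95,"y":0.15,"z":0,"rx":0,"ry":0,"rz":0},
    {"x":0.95,"y":0.15,"z":0,"rx":0,"ry":0,"rz":0},
    {"x":0.95,"y":0.15,"z":0,"rx":0,"ry":0,"rz":0}
  ]
}}

```text
clock: 22.38
tool_pos: [0.5311, -0.0018, 0.1683]
orientation: [179.9, 0.0, -74.9]
force: [0.2, -0.6, -1.3]
opening: 0.0362
gripper_force: 30.0
```

Call:
{"fn": "play_rows", "kwargs": {
  "motion": [
    {"x":0.95,"y":0.15,"z":0,"rx":0,"ry":0,"rz":0},
    {"x":0.95,"y":0.15,"z":0,"rx":0,"ry":0,"rz":0},
    {"x":0.95,"y":0.15,"z":0,"rx":0,"ry":0,"rz":0},
    {"x":0.95,"y":0.15,"z":0,"rx":0,"ry":0,"rz":0},
    {"x":0.95,"y":0.15,"z":0,"rx":0,"ry":0,"rz":0},
    {"x":0.95,"y":0.15,"z":0,"rx":0,"ry":0,"rz":0},
    {"x":0.95,"y":0.15,"z":0,"rx":0,"ry":0,"rz":0},
    {"x":0.95,"y":0.15,"z":0,"rx":0,"ry":0,"rz":0},
    {"x":0.95,"y":0.15,"z":0,"rx":0,"ry":0,"rz":0},
    {"x":0.95,"y":0.15,"z":0,"rx":0,"ry":0,"rz":0},
    {"x":0.97,"y":0.16,"z":0,"rx":0,"ry":0,"rz":0},
    {"x":0,"y":0,"z":0,"rx":0,"ry":0,"rz":0},
    {"x":0,"y":0,"z":0,"rx":0,"ry":0,"rz":0}
  ]
}}

```text
clock: 24.0
tool_pos: [0.5594, -0.2635, 0.1683]
orientation: [179.9, 0.0, -74.9]
force: [0.0, 0.1, -2.3]
opening: 0.0366
gripper_force: 30.0
```

Call:
{"fn": "play_rows", "kwargs": {
  "motion": [
    {"x":0,"y":-0.02,"z":0.5,"rx":0,"ry":0,"rz":0},
    {"x":0,"y":0,"z":0.9,"rx":0,"ry":0,"rz":0},
    {"x":0,"y":0,"z":0.9,"rx":0,"ry":0,"rz":0},
    {"x":0,"y":0,"z":0.9,"rx":0,"ry":0,"rz":0},
    {"x":0,"y":0,"z":0.8,"rx":0,"ry":0,"rz":0},
    {"x":0,"y":0,"z":0.6,"rx":0,"ry":0,"rz":0},
    {"x":0,"y":0,"z":0.4,"rx":0,"ry":0,"rz":0},
    {"x":0,"y":0,"z":0.2,"rx":0,"ry":0,"rz":0},
    {"x":0,"y":0,"z":0.1,"rx":0,"ry":0,"rz":0},
    {"x":0,"y":0,"z":0.04,"rx":0,"ry":0,"rz":0},
    {"x":0,"y":0,"z":0,"rx":0,"ry":0,"rz":0},
    {"x":0,"y":0,"z":0,"rx":0,"ry":0,"rz":0}
  ]
}}

```text
clock: 25.5
tool_pos: [0.5613, -0.2628, 0.0357]
orientation: [-180.0, -0.0, -74.8]
force: [0.3, -1.1, -1.9]
opening: 0.0365
gripper_force: 30.0
```

Call:
{"fn": "play_rows", "kwargs": {
  "motion": [
    {"x":0,"y":0,"z":0.05,"rx":0,"ry":0,"rz":0},
    {"x":0,"y":0,"z":0,"rx":0,"ry":0,"rz":0},
    {"x":0,"y":0,"z":0,"rx":0,"ry":0,"rz":0}
  ]
}}

```text
clock: 25.88
tool_pos: [0.5614, -0.2629, 0.0345]
orientation: [-180.0, -0.0, -74.8]
force: [-0.2, 0.8, 2.5]
opening: 0.0365
gripper_force: 30.0
```

Call:
{"fn": "play_rows", "kwargs": {
  "motion": [
    {"x":0,"y":0,"z":0,"rx":0,"ry":0,"rz":0},
    {"x":0,"y":0,"z":0,"rx":0,"ry":0,"rz":0},
    {"x":0,"y":0,"z":0,"rx":0,"ry":0,"rz":0},
    {"x":0,"y":0,"z":0,"rx":0,"ry":0,"rz":0},
    {"x":0,"y":0,"z":-0.4,"rx":0,"ry":0,"rz":0},
    {"x":0,"y":0,"z":-0.95,"rx":0,"ry":0,"rz":0},
    {"x":0,"y":0,"z":-0.95,"rx":0,"ry":0,"rz":0},
    {"x":0,"y":0,"z":-0.95,"rx":0,"ry":0,"rz":0},
    {"x":0,"y":0,"z":-0.95,"rx":0,"ry":0,"rz":0},
    {"x":-0.95,"y":-0.105,"z":0,"rx":0,"ry":0,"rz":0},
    {"x":-0.95,"y":-0.105,"z":0,"rx":0,"ry":0,"rz":0},
    {"x":-0.95,"y":-0.105,"z":0,"rx":0,"ry":0,"rz":0},
    {"x":-0.95,"y":-0.105,"z":0,"rx":0,"ry":0,"rz":0},
    {"x":-0.95,"y":-0.105,"z":0,"rx":0,"ry":0,"rz":0},
    {"x":-0.95,"y":-0.105,"z":0,"rx":0,"ry":0,"rz":0},
    {"x":-0.95,"y":-0.105,"z":0,"rx":0,"ry":0,"rz":0},
    {"x":-0.95,"y":-0.105,"z":0,"rx":0,"ry":0,"rz":0}
  ],
  "fingers": 0.4
}}

```text
clock: 28.0
tool_pos: [0.5316, -0.0732, 0.1399]
orientation: [-179.9, -0.0, -74.8]
force: [0.4, -0.3, 0.1]
opening: 0.0616
gripper_force: 0.0
```

Call:
{"fn": "play_rows", "kwargs": {
  "motion": [
    {"x":-0.95,"y":-0.105,"z":0,"rx":0,"ry":0,"rz":0},
    {"x":-0.95,"y":-0.105,"z":0,"rx":0,"ry":0,"rz":0},
    {"x":-0.95,"y":-0.105,"z":0,"rx":0,"ry":0,"rz":0},
    {"x":-0.95,"y":-0.105,"z":0,"rx":0,"ry":0,"rz":0},
    {"x":-0.95,"y":-0.105,"z":0,"rx":0,"ry":0,"rz":0},
    {"x":-0.95,"y":-0.105,"z":0,"rx":0,"ry":0,"rz":0},
    {"x":-0.95,"y":-0.105,"z":0,"rx":0,"ry":0,"rz":0},
    {"x":-0.95,"y":-0.105,"z":0,"rx":0,"ry":0,"rz":0},
    {"x":-0.95,"y":-0.105,"z":0,"rx":0,"ry":0,"rz":0},
    {"x":-0.95,"y":-0.105,"z":0,"rx":0,"ry":0,"rz":0},
    {"x":-0.92,"y":-0.1,"z":0,"rx":0,"ry":0,"rz":0.925},
    {"x":0,"y":0,"z":0,"rx":0,"ry":0,"rz":0.925},
    {"x":0,"y":0,"z":0,"rx":0,"ry":0,"rz":0.925},
    {"x":0,"y":0,"z":0,"rx":0,"ry":0,"rz":0.925},
    {"x":0,"y":0,"z":0,"rx":0,"ry":0,"rz":0.925},
    {"x":0,"y":0,"z":0,"rx":0,"ry":0,"rz":0.925},
    {"x":0,"y":0,"z":0,"rx":0,"ry":0,"rz":0.925},
    {"x":0,"y":0,"z":0,"rx":0,"ry":0,"rz":0}
  ]
}}

```text
clock: 30.25
tool_pos: [0.4912, 0.185, 0.1397]
orientation: [-180.0, 0.0, -100.7]
force: [0.4, -0.7, -0.1]
opening: 0.0614
gripper_force: 0.0
```

Call:
{"fn": "play_rows", "kwargs": {
  "motion": [
    {"x":0,"y":0.02,"z":0.6,"rx":0,"ry":0,"rz":0},
    {"x":0,"y":0,"z":0.8,"rx":0,"ry":0,"rz":0},
    {"x":0,"y":0,"z":0.8,"rx":0,"ry":0,"rz":0},
    {"x":0,"y":0,"z":0.6,"rx":0,"ry":0,"rz":0},
    {"x":0,"y":0,"z":0.3,"rx":0,"ry":0,"rz":0},
    {"x":0,"y":0,"z":0.24,"rx":0,"ry":0,"rz":0},
    {"x":0,"y":0,"z":0,"rx":0,"ry":0,"rz":0},
    {"x":0,"y":0,"z":0,"rx":0,"ry":0,"rz":0}
  ]
}}

```text
clock: 31.25
tool_pos: [0.4909, 0.1853, 0.056]
orientation: [-180.0, 0.0, -100.7]
force: [-0.4, -0.4, -0.2]
opening: 0.0613
gripper_force: 0.0
```

Call:
{"fn": "play_rows", "kwargs": {
  "motion": [
    {"x":0,"y":0,"z":0,"rx":0,"ry":0,"rz":0},
    {"x":0,"y":0,"z":0,"rx":0,"ry":0,"rz":0},
    {"x":0,"y":0,"z":0,"rx":0,"ry":0,"rz":0},
    {"x":0,"y":0,"z":0,"rx":0,"ry":0,"rz":0},
    {"x":0,"y":0,"z":0,"rx":0,"ry":0,"rz":0}
  ],
  "fingers": -1
}}

```text
clock: 31.88
tool_pos: [0.4907, 0.1851, 0.0557]
orientation: [-180.0, 0.0, -100.7]
force: [-0.3, -0.1, 2.5]
opening: 0.0365
gripper_force: 30.0
```

Call:
{"fn": "play_rows", "kwargs": {
  "motion": [
    {"x":0,"y":0,"z":-0.4,"rx":0,"ry":0,"rz":0},
    {"x":0,"y":0,"z":-0.6,"rx":0,"ry":0,"rz":0},
    {"x":0,"y":0,"z":-0.5,"rx":0,"ry":0,"rz":-0.925},
    {"x":0,"y":0,"z":-0.5,"rx":0,"ry":0,"rz":-0.925},
    {"x":0,"y":0,"z":-0.5,"rx":0,"ry":0,"rz":-0.925},
    {"x":0,"y":0,"z":-0.5,"rx":0,"ry":0,"rz":-0.925},
    {"x":0,"y":0,"z":-0.5,"rx":0,"ry":0,"rz":-0.925},
    {"x":0,"y":0,"z":-0.5,"rx":0,"ry":0,"rz":-0.925},
    {"x":0,"y":0,"z":-0.5,"rx":0,"ry":0,"rz":-0.925},
    {"x":0.5,"y":0.12,"z":0,"rx":0,"ry":0,"rz":0},
    {"x":0.95,"y":0.12,"z":0,"rx":0,"ry":0,"rz":0},
    {"x":0.95,"y":0.12,"z":0,"rx":0,"ry":0,"rz":0},
    {"x":0.95,"y":0.12,"z":0,"rx":0,"ry":0,"rz":0},
    {"x":0.95,"y":0.12,"z":0,"rx":0,"ry":0,"rz":0},
    {"x":0.95,"y":0.12,"z":0,"rx":0,"ry":0,"rz":0},
    {"x":0.95,"y":0.12,"z":0,"rx":0,"ry":0,"rz":0},
    {"x":0.95,"y":0.12,"z":0,"rx":0,"ry":0,"rz":0},
    {"x":0.95,"y":0.12,"z":0,"rx":0,"ry":0,"rz":0},
    {"x":0.95,"y":0.12,"z":0,"rx":0,"ry":0,"rz":0},
    {"x":0.95,"y":0.12,"z":0,"rx":0,"ry":0,"rz":0}
  ]
}}

```text
clock: 34.38
tool_pos: [0.5236, -0.0662, 0.168]
orientation: [180.0, 0.0, -74.9]
force: [0.5, -0.6, -2.5]
opening: 0.0364
gripper_force: 30.0
```

Call:
{"fn": "play_rows", "kwargs": {
  "motion": [
    {"x":0.95,"y":0.12,"z":0,"rx":0,"ry":0,"rz":0},
    {"x":0.95,"y":0.12,"z":0,"rx":0,"ry":0,"rz":0},
    {"x":0.95,"y":0.12,"z":0,"rx":0,"ry":0,"rz":0},
    {"x":0.95,"y":0.12,"z":0,"rx":0,"ry":0,"rz":0},
    {"x":0.95,"y":0.12,"z":0,"rx":0,"ry":0,"rz":0},
    {"x":0.4,"y":0.12,"z":0,"rx":0,"ry":0,"rz":0},
    {"x":0,"y":0,"z":0,"rx":0,"ry":0,"rz":0},
    {"x":0,"y":0,"z":0,"rx":0,"ry":0,"rz":0}
  ]
}}

```text
clock: 35.38
tool_pos: [0.5403, -0.1934, 0.1681]
orientation: [180.0, 0.0, -74.8]
force: [-0.2, 0.3, -2.4]
opening: 0.0363
gripper_force: 30.0
```

Call:
{"fn": "play_rows", "kwargs": {
  "motion": [
    {"x":0,"y":-0.02,"z":0.5,"rx":0,"ry":0,"rz":0},
    {"x":0,"y":0,"z":0.9,"rx":0,"ry":0,"rz":0},
    {"x":0,"y":0,"z":0.9,"rx":0,"ry":0,"rz":0},
    {"x":0,"y":0,"z":0.9,"rx":0,"ry":0,"rz":0},
    {"x":0,"y":0,"z":0.8,"rx":0,"ry":0,"rz":0},
    {"x":0,"y":0,"z":0.6,"rx":0,"ry":0,"rz":0},
    {"x":0,"y":0,"z":0.4,"rx":0,"ry":0,"rz":0},
    {"x":0,"y":0,"z":0.2,"rx":0,"ry":0,"rz":0},
    {"x":0,"y":0,"z":0.1,"rx":0,"ry":0,"rz":0},
    {"x":0,"y":0,"z":0.04,"rx":0,"ry":0,"rz":0},
    {"x":0,"y":0,"z":0,"rx":0,"ry":0,"rz":0},
    {"x":0,"y":0,"z":0,"rx":0,"ry":0,"rz":0}
  ]
}}

```text
clock: 36.88
tool_pos: [0.5413, -0.1937, 0.0349]
orientation: [-180.0, -0.0, -74.8]
force: [-0.2, -0.8, -0.9]
opening: 0.0365
gripper_force: 30.0
```

Call:
{"fn": "play_rows", "kwargs": {
  "motion": [
    {"x":0,"y":0,"z":0.045,"rx":0,"ry":0,"rz":0},
    {"x":0,"y":0,"z":0,"rx":0,"ry":0,"rz":0},
    {"x":0,"y":0,"z":0,"rx":0,"ry":0,"rz":0}
  ]
}}

```text
clock: 37.25
tool_pos: [0.5413, -0.1937, 0.0337]
orientation: [-180.0, -0.0, -74.8]
force: [-1.5, 0.5, 2.6]
opening: 0.0361
gripper_force: 30.0
```

Call:
{"fn": "play_rows", "kwargs": {
  "motion": [
    {"x":0,"y":0,"z":0,"rx":0,"ry":0,"rz":0},
    {"x":0,"y":0,"z":0,"rx":0,"ry":0,"rz":0},
    {"x":0,"y":0,"z":0,"rx":0,"ry":0,"rz":0},
    {"x":0,"y":0,"z":0,"rx":0,"ry":0,"rz":0},
    {"x":0,"y":0,"z":-0.4,"rx":0,"ry":0,"rz":0},
    {"x":0,"y":0,"z":-0.95,"rx":0,"ry":0,"rz":0},
    {"x":0,"y":0,"z":-0.95,"rx":0,"ry":0,"rz":0},
    {"x":0,"y":0,"z":-0.95,"rx":0,"ry":0,"rz":0},
    {"x":0,"y":0,"z":-0.95,"rx":0,"ry":0,"rz":0},
    {"x":-0.96,"y":-0.06,"z":0,"rx":0,"ry":0,"rz":0},
    {"x":-0.96,"y":-0.06,"z":0,"rx":0,"ry":0,"rz":0},
    {"x":-0.96,"y":-0.06,"z":0,"rx":0,"ry":0,"rz":0},
    {"x":-0.96,"y":-0.06,"z":0,"rx":0,"ry":0,"rz":0},
    {"x":-0.96,"y":-0.06,"z":0,"rx":0,"ry":0,"rz":0},
    {"x":-0.96,"y":-0.06,"z":0,"rx":0,"ry":0,"rz":0}
  ],
  "fingers": 0.4
}}

```text
clock: 39.12
tool_pos: [0.512, -0.0516, 0.1393]
orientation: [-179.9, -0.0, -74.8]
force: [-0.5, -0.0, 0.8]
opening: 0.0613
gripper_force: 0.0
```

Call:
{"fn": "play_rows", "kwargs": {
  "motion": [
    {"x":-0.96,"y":-0.06,"z":0,"rx":0,"ry":0,"rz":0},
    {"x":-0.96,"y":-0.06,"z":0,"rx":0,"ry":0,"rz":0},
    {"x":-0.96,"y":-0.06,"z":0,"rx":0,"ry":0,"rz":0},
    {"x":-0.96,"y":-0.06,"z":0,"rx":0,"ry":0,"rz":0},
    {"x":-0.96,"y":-0.06,"z":0,"rx":0,"ry":0,"rz":0},
    {"x":-0.96,"y":-0.06,"z":0,"rx":0,"ry":0,"rz":0},
    {"x":-0.96,"y":-0.06,"z":0,"rx":0,"ry":0,"rz":0.925},
    {"x":0,"y":0,"z":0,"rx":0,"ry":0,"rz":0.925},
    {"x":0,"y":0,"z":0,"rx":0,"ry":0,"rz":0.925},
    {"x":0,"y":0,"z":0,"rx":0,"ry":0,"rz":0.925},
    {"x":0,"y":0,"z":0,"rx":0,"ry":0,"rz":0.925},
    {"x":0,"y":0,"z":0,"rx":0,"ry":0,"rz":0.925},
    {"x":0,"y":0,"z":0,"rx":0,"ry":0,"rz":0.925},
    {"x":0,"y":0,"z":0,"rx":0,"ry":0,"rz":0}
  ]
}}

```text
clock: 40.88
tool_pos: [0.4783, 0.1126, 0.1391]
orientation: [-180.0, 0.0, -100.7]
force: [-0.1, 0.6, -0.6]
opening: 0.061
gripper_force: 0.0
```

Call:
{"fn": "play_rows", "kwargs": {
  "motion": [
    {"x":0,"y":0,"z":0.6,"rx":0,"ry":0,"rz":0},
    {"x":0,"y":0,"z":0.8,"rx":0,"ry":0,"rz":0},
    {"x":0,"y":0,"z":0.8,"rx":0,"ry":0,"rz":0},
    {"x":0,"y":0,"z":0.6,"rx":0,"ry":0,"rz":0},
    {"x":0,"y":0,"z":0.3,"rx":0,"ry":0,"rz":0},
    {"x":0,"y":0,"z":0.22,"rx":0,"ry":0,"rz":0},
    {"x":0,"y":0,"z":0,"rx":0,"ry":0,"rz":0},
    {"x":0,"y":0,"z":0,"rx":0,"ry":0,"rz":0}
  ]
}}

```text
clock: 41.88
tool_pos: [0.4785, 0.1127, 0.0559]
orientation: [-180.0, 0.0, -100.7]
force: [0.7, -0.1, 0.4]
opening: 0.0616
gripper_force: 0.0
```

Call:
{"fn": "play_rows", "kwargs": {
  "motion": [
    {"x":0,"y":0,"z":0,"rx":0,"ry":0,"rz":0},
    {"x":0,"y":0,"z":0,"rx":0,"ry":0,"rz":0},
    {"x":0,"y":0,"z":0,"rx":0,"ry":0,"rz":0},
    {"x":0,"y":0,"z":0,"rx":0,"ry":0,"rz":0},
    {"x":0,"y":0,"z":0,"rx":0,"ry":0,"rz":0}
  ],
  "fingers": -1
}}

```text
clock: 42.5
tool_pos: [0.4783, 0.1126, 0.0556]
orientation: [-180.0, 0.0, -100.7]
force: [-0.9, -0.1, 3.2]
opening: 0.0362
gripper_force: 30.0
```

Call:
{"fn": "play_rows", "kwargs": {
  "motion": [
    {"x":0,"y":0,"z":-0.4,"rx":0,"ry":0,"rz":0},
    {"x":0,"y":0,"z":-0.6,"rx":0,"ry":0,"rz":0},
    {"x":0,"y":0,"z":-0.5,"rx":0,"ry":0,"rz":-0.925},
    {"x":0,"y":0,"z":-0.5,"rx":0,"ry":0,"rz":-0.925},
    {"x":0,"y":0,"z":-0.5,"rx":0,"ry":0,"rz":-0.925},
    {"x":0,"y":0,"z":-0.5,"rx":0,"ry":0,"rz":-0.925},
    {"x":0,"y":0,"z":-0.5,"rx":0,"ry":0,"rz":-0.925},
    {"x":0,"y":0,"z":-0.5,"rx":0,"ry":0,"rz":-0.925},
    {"x":0,"y":0,"z":-0.5,"rx":0,"ry":0,"rz":-0.925},
    {"x":0.5,"y":0.07,"z":0,"rx":0,"ry":0,"rz":0},
    {"x":0.95,"y":0.07,"z":0,"rx":0,"ry":0,"rz":0},
    {"x":0.95,"y":0.07,"z":0,"rx":0,"ry":0,"rz":0},
    {"x":0.95,"y":0.07,"z":0,"rx":0,"ry":0,"rz":0},
    {"x":0.95,"y":0.07,"z":0,"rx":0,"ry":0,"rz":0},
    {"x":0.95,"y":0.07,"z":0,"rx":0,"ry":0,"rz":0},
    {"x":0.95,"y":0.07,"z":0,"rx":0,"ry":0,"rz":0},
    {"x":0.95,"y":0.07,"z":0,"rx":0,"ry":0,"rz":0},
    {"x":0.95,"y":0.07,"z":0,"rx":0,"ry":0,"rz":0},
    {"x":0.95,"y":0.07,"z":0,"rx":0,"ry":0,"rz":0},
    {"x":0.56,"y":0.07,"z":0,"rx":0,"ry":0,"rz":0}
  ]
}}

```text
clock: 45.0
tool_pos: [0.5219, -0.1258, 0.1674]
orientation: [179.9, 0.0, -74.9]
force: [0.3, -0.1, -1.5]
opening: 0.0361
gripper_force: 30.0
```

Call:
{"fn": "play_rows", "kwargs": {
  "motion": [
    {"x":0,"y":0,"z":0,"rx":0,"ry":0,"rz":0},
    {"x":0,"y":0,"z":0,"rx":0,"ry":0,"rz":0},
    {"x":0,"y":0,"z":0,"rx":0,"ry":0,"rz":0}
  ]
}}

```text
clock: 45.38
tool_pos: [0.5225, -0.1238, 0.168]
orientation: [-180.0, 0.0, -74.8]
force: [-0.1, 0.2, -2.5]
opening: 0.0365
gripper_force: 30.0
```

Call:
{"fn": "play_rows", "kwargs": {
  "motion": [
    {"x":0,"y":0,"z":0.5,"rx":0,"ry":0,"rz":0},
    {"x":0,"y":0,"z":0.9,"rx":0,"ry":0,"rz":0},
    {"x":0,"y":0,"z":0.9,"rx":0,"ry":0,"rz":0},
    {"x":0,"y":0,"z":0.9,"rx":0,"ry":0,"rz":0},
    {"x":0,"y":0,"z":0.8,"rx":0,"ry":0,"rz":0},
    {"x":0,"y":0,"z":0.6,"rx":0,"ry":0,"rz":0},
    {"x":0,"y":0,"z":0.4,"rx":0,"ry":0,"rz":0},
    {"x":0,"y":0,"z":0.2,"rx":0,"ry":0,"rz":0},
    {"x":0,"y":0,"z":0.1,"rx":0,"ry":0,"rz":0},
    {"x":0,"y":0,"z":0.04,"rx":0,"ry":0,"rz":0},
    {"x":0,"y":0,"z":0,"rx":0,"ry":0,"rz":0},
    {"x":0,"y":0,"z":0,"rx":0,"ry":0,"rz":0}
  ]
}}

```text
clock: 46.88
tool_pos: [0.5228, -0.1244, 0.0348]
orientation: [-180.0, -0.0, -74.8]
force: [-0.0, 0.2, -1.2]
opening: 0.0368
gripper_force: 30.0
```

Call:
{"fn": "play_rows", "kwargs": {
  "motion": [
    {"x":0,"y":0,"z":0.04,"rx":0,"ry":0,"rz":0},
    {"x":0,"y":0,"z":0,"rx":0,"ry":0,"rz":0},
    {"x":0,"y":0,"z":0,"rx":0,"ry":0,"rz":0}
  ]
}}

```text
clock: 47.25
tool_pos: [0.5228, -0.1244, 0.0336]
orientation: [-180.0, -0.0, -74.8]
force: [-0.7, -0.8, -0.1]
opening: 0.0363
gripper_force: 30.0
```

Release, lift and move clear so the rack can be seen.

Call:
{"fn": "play_rows", "kwargs": {
  "motion": [
    {"x":0,"y":0,"z":0,"rx":0,"ry":0,"rz":0},
    {"x":0,"y":0,"z":0,"rx":0,"ry":0,"rz":0},
    {"x":0,"y":0,"z":0,"rx":0,"ry":0,"rz":0},
    {"x":0,"y":0,"z":0,"rx":0,"ry":0,"rz":0},
    {"x":0,"y":0,"z":-0.4,"rx":0,"ry":0,"rz":0},
    {"x":0,"y":0,"z":-0.95,"rx":0,"ry":0,"rz":0},
    {"x":0,"y":0,"z":-0.95,"rx":0,"ry":0,"rz":0},
    {"x":0,"y":0,"z":-0.95,"rx":0,"ry":0,"rz":0},
    {"x":0,"y":0,"z":-0.95,"rx":0,"ry":0,"rz":0},
    {"x":-0.96,"y":0,"z":0,"rx":0,"ry":0,"rz":0},
    {"x":-0.96,"y":0,"z":0,"rx":0,"ry":0,"rz":0},
    {"x":-0.96,"y":0,"z":0,"rx":0,"ry":0,"rz":0},
    {"x":-0.96,"y":0,"z":0,"rx":0,"ry":0,"rz":0},
    {"x":-0.96,"y":0,"z":0,"rx":0,"ry":0,"rz":0},
    {"x":-0.96,"y":0,"z":0,"rx":0,"ry":0,"rz":0},
    {"x":-0.96,"y":0,"z":0,"rx":0,"ry":0,"rz":0},
    {"x":-0.96,"y":0,"z":0,"rx":0,"ry":0,"rz":0},
    {"x":-0.96,"y":0,"z":0,"rx":0,"ry":0,"rz":0},
    {"x":0,"y":0,"z":0,"rx":0,"ry":0,"rz":0},
    {"x":0,"y":0,"z":0,"rx":0,"ry":0,"rz":0}
  ],
  "fingers": 0.4
}}

```text
clock: 49.75
tool_pos: [0.466, 0.084, 0.1389]
orientation: [-180.0, 0.0, -74.8]
force: [-0.3, -0.1, 1.1]
opening: 0.0617
gripper_force: 0.0
```

Run:
```python
from plant import ctrl,cams
import cv2,numpy as np
t=cams.snapshot("top")[140:225,260:405]; cv2.imwrite("pics/t2.png",cv2.resize(cv2.convertScaleAbs(t,alpha=1.6),None,fx=5,fy=5,interpolation=cv2.INTER_CUBIC))
```

```text
(no output)
```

View pics/t2.png

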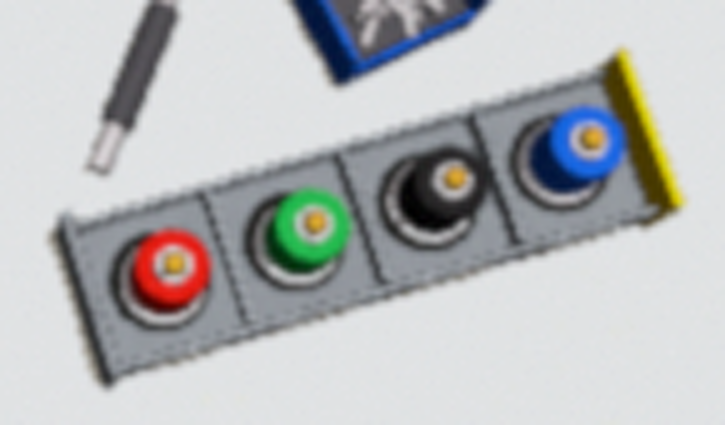

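All four stand upright on their liners. In the crop the rivets are red (175,263), green (315,222), black (455,177) and blue (592,138) next to the yellow plate. The order is correct, so I'm handing in.

Run:
```python
from plant import cams,workorder
from h import *
c=cams.get_calibration("top")
print([ray(c,(260+a/5,140+b/5),.075) for a,b in[(592,138),(455,177),(315,222),(175,263)]])
print(workorder.close_job())
```

```text
[array([ 0.57803363, -0.33080021]), array([ 0.56022024, -0.26268916]), array([ 0.53965687, -0.19357703]), array([ 0.52125459, -0.12527721])]
the job is handed in; nothing more can be done
None
```

The job is handed in at about 50 s: blue, black, green and red stand upright in the rack in that order from the yellow end plate, each within about 3 mm of its pocket centre by the top camera; no verdict came back.

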